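# Pin a circuit-board test fixture shut and hold it

### The arm

A 6-joint arm with a two-finger parallel gripper is mounted at the origin on the work surface. World frame = base frame: x ahead of the robot, y to its left, z up, the work surface at z = 0. Lengths are in m, angles in degrees, forces in N, time in s.
With the tool pointing down it reaches from about 0.3 to 0.75 m from the base axis. Payload 8.5 kg.
Tool frame: the origin (TCP) lies at the very end of the fingers, on their centre line; the grasp point (between the pads) lies manip.grip_point_offset behind it (manip.grip_point_offset is the distance from the TCP to the grasp point, in m); z points along the fingers, y is the line along which they close (so a half turn about z gives the same grasp; the last joint's range is limited). The gripper opens to 85 mm and grips with 20 to 120 N. Pads are 22 mm wide; open, the fingers measure 114 mm over their backs; the gripper's body (76 mm by 85 mm) begins 54 mm behind the grasp point. The pads swing forward as they close: fully open they stand 13 mm farther back than shut.
Start: joints at [54.758, 21.807, 74.336, -0, 83.858, -12.336], TCP at [0.214, 0.507, 0.231] pointing down, gripper open.
Joint ranges: [-178.18, 178.18], [-50.72, 133.34], [12.68, 142.11], [-81.47, 261.47], [9.98, 163.14], [-165.26, 165.26]. Speed limits (degrees/s): [136.94, 136.94, 180, 180, 180, 180].

### API

Orientations are given as a 3x3 rotation matrix whose columns are the frame's x, y, z axes.
In Python, from rig import manip, optics gives the robot as it stands.
- The arm moves only by the tool play_rows, never from a script. Its argument "deltas" is a list that holds one entry, the list of rows, each a list of 7 numbers: the opening, from -1 (shut) to 1 (fully open), so that 0 is half open, then the shift along the world's x, y, z in units of 40 mm (1.0 is 40 mm), then the turn, a rotation vector about the world's x, y, z in units of 6 degrees (1.0 is 6 degrees). In form: [[[fingers, x, y, z, rx, ry, rz], ...]]. A call has 1 to 5 rows; each row shifts and turns the commanded pose from where the row before left it; what a row does not reach is not made up. A row lasts 1/10 s, in which the tool goes at most 50 mm and 8.59 degrees, less where a joint would pass 70% of its speed; a pose out of reach is approached as far as the arm can. A call is refused whole if a number of a shift passes 1 or a number of a turn 1, either way. A call with a gripper value outside its range is refused whole. The fingers move at their own pace and stop on an object; "force" is the grip in N (left out, the last holds). Time passes only in rows, so rows that do not move let the fingers close. It gives the time, the measured TCP pose, the force, the opening and the grip force at its end, in the units of the state.
- manip.observe(): the state, without advancing time (a new reading comes with each control period).
- optics.grab_frame(name): name is "side" or "top"; returns a dict with "img" (384x512x3 uint8, red, green, blue), "fov_y" (degrees; the focal length in pixels is half the picture's height over the tangent of half this angle, whatever the lens; pixels are square), "cx", "cy" (the principal point, pixels), "cam_to_world" (4x4, takes a point from camera to world coordinates). Camera axes: x right, y down, z forward; pixel columns grow to the right and rows downward; lengths in m; the calibration is good to about 2 mm. A picture is of the moment at which its call begins. There is no depth.
- manip.finish_job(): hands the job in; it is judged then, once.
Trained networks look in the newest picture that a camera, given by its name, has taken for a name from the list of things; names that differ only in an ending like _2 or _b are one class to them, and where a whole thing is asked for, a point or a joint stands for the part that bears it (a point fixed in the world has none). Each returns a list of dicts, best first, with "score" (0 to 1); they miss things now and then, are a little off and sometimes report something else, mostly with a low value. They report only what shows in the picture. A call takes as long as a camera call. They do not tell look-alikes from the thing itself.
- optics.search_frame(camera, target): "position" ([x, y, z] in m, in the coordinates of the camera as it stood for that picture, good to about 4 mm: the middle of the surface that is visible of it).
- optics.silhouettes(camera, target): "pixels" (384x512 bool, what is visible of it).
- optics.spot_point(camera, target): "position" ([x, y, z] in m, in the coordinates of the camera as it stood for that picture, good to about 4 mm: a listed point, or the origin of a listed thing).
The state is a dict: "time": time; "joints": joint angles; "dq": joint speeds; "tau": joint torques, N m; "eef_pos": TCP position; "eef_rot": TCP orientation; "ft_force": force on the tool from outside, world axes, zero at the start; "ft_torque": the same for the moment, N m; "width": finger opening in m; "grip_force": force on a finger pad.
Only numpy, scipy, OpenCV 4.12 (cv2) and the standard library are available. Lean on these libraries where they do the work, as an engineer would, in place of code of your own. Each camera call takes 0.05 s, during which the arm holds its last target. There are 200 camera calls.

### The job

Gently lower the open lid of the test fixture onto the circuit board without slamming it, then take the round-headed pin from its block and push it down through the hole in the lid into the hole of the base until its collar sits on the lid and the lid is pressed fully shut. The probe bed underneath is sprung and lifts the lid again as soon as you let go, so finish while still holding the pin and pressing it down, with about 10 N and never leaning on anything with more than 40 N. Leave everything else on the bench alone, including the thicker square-headed pin.

Things in the scene. Friction and masses are not known exactly. Their poses are not given: they have to be found in the camera images.
- fixture: Base of the test fixture, fixed to the bench: grey and black block 220 x 160 mm, 45 mm high, origin at the centre of its underside on the bench. Its x axis points from the front edge (pin hole) to the hinge, y to the left, z up. The circuit board lies in a nest centred 20 mm behind the origin, on a sprung bed.
- hinge (a point): Middle of the lid's hinge axis, in the base's frame at x +100 mm, z 51 mm; axis along the base's y; fixed. The lid is an aluminium frame with a clear window, 140 mm wide, 8 mm thick (axis in its mid-plane), reaching 200 mm from the axis to its free front edge; solid metal right across from 140 to 200 mm, but for the pin hole.
- lid (a joint): Lid angle, rad: 0 shut and level, growing as its front edge rises; starts 0.55 to 0.95. Its stiff hinge keeps it where it is left (about 1.5 N at the front edge moves it). At about 0.05 a pad under it meets the board and the sprung bed holds it there; pressing it on to 0 takes about 4 N at the pin hole, and it springs back to about 0.04 when released.
- lid_hole (a point): Centre of the pin hole in the lid, at the lid's upper face, 180 mm from the hinge axis on the lid's middle line. Hole 12.5 mm across, through the 8 mm lid; it moves with the lid.
- base_hole (a point): Centre of the mouth of the pin hole in the base, on the base's upper face 45 mm above the bench, on the middle line 180 mm in front of the hinge. Hole vertical, 11 mm across, 33 mm deep. The shut lid's upper face is 10 mm above this point.
- pin: Round-headed steel pin, loose, about 60 g: shank 8 mm across, 36 mm long, bevelled tip; then a collar 26 mm across, 5 mm thick; then a round head 20 mm across, 30 mm tall. Origin at the tip, z towards the head. Starts upright in a black rest block (50 x 50 x 40 mm high), collar on the block, tip 4 mm above the bench, on either side of the fixture.
- pin_tip (a point): Tip of the round-headed pin, same point as its origin.
- square_pin: The other pin, not for this job: shank 14 mm, collar 30 mm, square head 18 mm wide and 22 mm tall, standing in the other rest block. Origin at its tip.
- board: Circuit board 90 x 90 mm with a flat metal can, 5 mm thick in all, loose in the fixture's nest; origin at the centre of its underside. Stays in place.
- tweezers: Steel tweezers 120 mm long lying on the bench, bystander.
- screwdriver: Screwdriver 160 mm long lying on the bench, bystander.
- spool: Grey spool 60 mm across, 45 mm high, bystander.
- bottle: White bottle 54 mm across, 150 mm high, bystander.
- mouse: Black computer mouse, 105 x 60 x 31 mm, bystander.
There are look-alikes about, which are no part of the job. What is shaped like the pin but purple or turquoise is not meant.

How it is judged (in metres and radians):
On the way, in this order (a step that is already met when the one before it is completed fails the run):
1. the lid is lowered until it rests on the board (value of joint lid below 0.08 rad), for 0.2 s.
2. the round-headed pin has gone through the lid and entered the hole of the base (horizontal distance between pin_tip and base_hole below 0.004 m and z of pin_tip in the frame of base_hole below -0.003 m and value of joint lid below 0.12 rad), for 0.05 s.
At the end, for the whole second after the job is handed in: Ends holding: fingers on the round-headed pin (over 2 N), its collar pressing the lid with over 3 N; lid within 0.015 rad of shut; pin upright within 0.12 rad, tip at least 22 mm down the base hole and within 4 mm of its axis; board still in its nest (value of joint lid below 0.015 rad and horizontal distance between pin_tip and base_hole below 0.004 m and z of pin_tip in the frame of base_hole below -0.022 m and angle between the z axis of pin and the z axis of fixture, either way round below 0.12 rad and contact force between the fingers and pin above 2 N and contact force between pin and lid above 3 N and distance between board and fixture below 0.045 m); the arm keeps its last pose, push and grip.
It fails at once if the lid is slammed (closes faster than 3 rad/s, about 0.6 m/s at its edge) (velocity of joint lid below -3 rad/s).
It fails at once if the robot leans on the lid or the base with more than 40 N (contact force between any of the arm, the fingers and lid above 40 N or contact force between any of the arm, the fingers and fixture above 40 N).
It fails at once if the pin is pressed on the lid or the base with more than 40 N (contact force between pin and lid above 40 N or contact force between pin and fixture above 40 N).
It fails at once if another thing on the bench, or the square-headed pin, is moved more than 30 mm (distance of any of tweezers, screwdriver, spool, bottle, mouse, square_pin from where it was at the start of the episode above 0.03 m).
It also fails if it takes over 70 s, if anything falls off the work surface, if the arm or the gripper's body presses on something with over 40 N, if the wrist force passes 120 N, or if a joint passes its speed limit or range.

## Working session

There is one attempt and no reset: what is moved stays moved. The work goes in short steps, Python scripts to look and compute and a tool call to move; the robot and the scene stay as the last step left them, time stands still between calls to the robot, and variables do not carry over. Pictures are saved under pics/ and viewed, at most 10 in all, crops included, and the job is handed in when it is done.

Besides the shell and the picture viewer there is one more tool, called after "Call:" as name(argument=value, ...) on one line, values as JSON. play_rows: Moves the arm, as the interface text tells. Its arguments: {"type":"object","properties":{"deltas":{"type":"array","items":{"type":"array","items":{"type":"array","items":{"type":"number"}}}},"force":{"type":"number"}},"required":["deltas"]}

```bash
mkdir -p pics; cat > h.py <<'E'
import numpy as np, cv2
from rig import manip, optics
def grab(c,fn=None):
    f=optics.grab_frame(c)
    if fn: cv2.imwrite('pics/'+fn,f['img'][:,:,::-1])
    return f
def w(f,p): return (f['cam_to_world']@np.r_[p,1])[:3]
def ray(f,u,v):
    fl=f['img'].shape[0]/2/np.tan(np.radians(f['fov_y']/2))
    d=np.array([(u-f['cx'])/fl,(v-f['cy'])/fl,1]); return f['cam_to_world'][:3,3],f['cam_to_world'][:3,:3]@d
def atz(f,u,v,z):
    o,d=ray(f,u,v); return o+d*(z-o[2])/d[2]
def px(f,P):
    q=np.linalg.inv(f['cam_to_world'])@np.r_[P,1]; fl=f['img'].shape[0]/2/np.tan(np.radians(f['fov_y']/2))
    return np.round([f['cx']+fl*q[0]/q[2],f['cy']+fl*q[1]/q[2]],1)
E
python3 - <<'E'
from h import *
np.set_printoptions(precision=4,suppress=True)
print({k:v for k,v in manip.observe().items()}, manip.grip_point_offset)
for c in ('top','side'):
    f=grab(c,c+'0.png'); print(c,f['fov_y'],f['cam_to_world'])
    for t in ('fixture','hinge','lid_hole','base_hole','pin','pin_tip','square_pin','board'):
        print(t,[(np.round(w(f,r['position']),3),round(r['score'],2)) for r in optics.spot_point(c,t)][:4])
    for t in ('pin','square_pin','lid','bottle','spool','mouse','tweezers','screwdriver'):
        print(' s',t,[(np.round(w(f,r['position']),3),round(r['score'],2)) for r in optics.search_frame(c,t)][:4])
E
```

```text
{'time': 0.0, 'joints': array([ 54.7556,  21.8415,  74.3854,   0.0004,  83.8589, -12.3345]), 'dq': array([ 0.    ,  0.0359,  0.0354, -0.016 , -0.2023, -0.0945]), 'tau': array([  0.0002, -44.8449, -23.1273,  -0.0002,   0.0049,   0.    ]), 'eef_pos': array([0.2139, 0.5064, 0.2307]), 'eef_rot': array([[-0.9211,  0.3893, -0.0009],
       [ 0.3893,  0.9211, -0.0012],
       [ 0.0003, -0.0015, -1.    ]]), 'ft_force': array([ 0.4985, -0.2998,  0.9582]), 'ft_torque': array([ 0.0219,  0.0095, -0.0077]), 'grip_force': 0.0, 'width': 0.08548317532106986} 0.0187
top 57.61998206803075 [[-0.0116 -0.9906  0.1363  0.4594]
 [-0.9999  0.0125  0.0058  0.1202]
 [-0.0075 -0.1362 -0.9907  1.0103]
 [ 0.      0.      0.      1.    ]]
fixture [(array([ 0.572, -0.027,  0.002]), 0.93)]
hinge [(array([ 0.674, -0.012,  0.052]), 0.86)]
lid_hole [(array([ 0.547, -0.032,  0.175]), 0.82)]
base_hole [(array([ 0.496, -0.042,  0.043]), 0.58)]
pin [(array([ 0.509,  0.32 , -0.004]), 0.57), (array([ 0.446,  0.162, -0.002]), 0.53), (array([ 0.542,  0.256, -0.001]), 0.45), (array([ 0.388,  0.255, -0.003]), 0.41)]
pin_tip []

[... 1341 characters left out ...]
 0.006]), 0.52)]
board [(array([ 0.595, -0.023,  0.038]), 0.64), (array([ 0.58 , -0.026,  0.   ]), 0.49)]
 s pin [(array([0.448, 0.114, 0.017]), 0.66), (array([0.382, 0.203, 0.017]), 0.61), (array([0.534, 0.316, 0.019]), 0.52), (array([0.454, 0.308, 0.02 ]), 0.52)]
 s square_pin [(array([ 0.494, -0.253,  0.057]), 0.52), (array([ 0.591, -0.016,  0.129]), 0.3)]
 s lid [(array([ 0.593, -0.008,  0.128]), 0.87)]
 s bottle [(array([0.6  , 0.438, 0.096]), 0.65)]
 s spool [(array([0.766, 0.066, 0.044]), 0.92), (array([0.465, 0.255, 0.061]), 0.18)]
 s mouse [(array([0.477, 0.54 , 0.031]), 0.95)]
 s tweezers [(array([0.693, 0.254, 0.007]), 0.7)]
 s screwdriver [(array([ 0.668, -0.282,  0.019]), 0.44)]
```

View pics/top0.png

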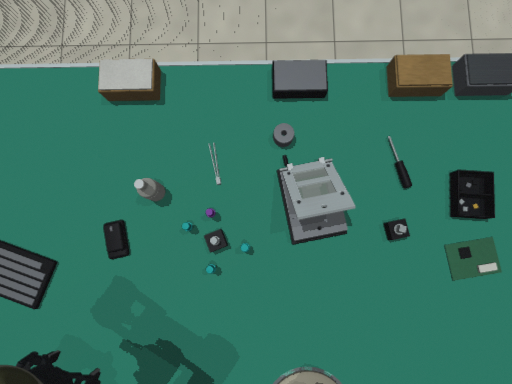

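View pics/side0.png

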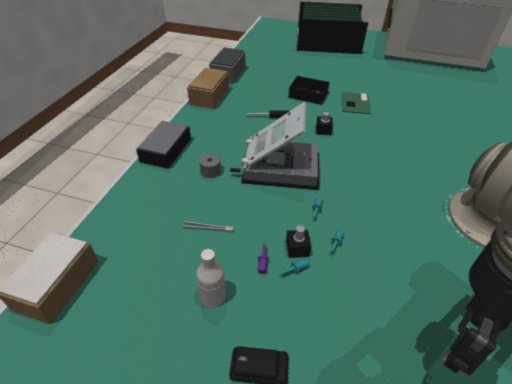

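The top view shows the grey round-headed pin in its block at about (215,240), with purple and turquoise look-alikes lying around it. The square pin is at (398,230). The fixture is near (315,200), with its lid open towards the robot. Next I'll check how noisy the networks are and refine the positions.

```bash
python3 - <<'E'
from h import *
np.set_printoptions(precision=4,suppress=True)
for c in ('top','side'):
  R={}
  for i in range(3):
    f=grab(c)
    for t in ('hinge','lid_hole','base_hole','fixture'):
        r=optics.spot_point(c,t)
        if r: R.setdefault(t,[]).append(w(f,r[0]['position']))
    r=[w(f,q['position']) for q in optics.search_frame(c,'pin')]; r=[q for q in r if np.hypot(q[0]-.465,q[1]-.247)<.03]
    if r: R.setdefault('pinS',[]).append(r[0])
    r=[w(f,q['position']) for q in optics.spot_point(c,'pin')]; r=[q for q in r if np.hypot(q[0]-.465,q[1]-.247)<.03]
    if r: R.setdefault('pin',[]).append(r[0])
  for k,v in R.items(): print(c,k,np.array(v).round(4).tolist())
  # enlarged crops
  im=f['img'][:,:,::-1]
  P=px(f,[0.467,0.245,0.06]).astype(int); B=px(f,[0.55,-0.03,0.06]).astype(int)
  def crop(p,h,s): return cv2.resize(im[p[1]-h:p[1]+h,p[0]-h:p[0]+h],None,fx=s,fy=s,interpolation=cv2.INTER_CUBIC)
  cv2.imwrite(f'pics/{c}_crop.png',np.hstack([crop(P,20,10),crop(B,50,4)])); print(P,B)
E
python3 -c "
import cv2,numpy as np
a=cv2.imread('pics/top_crop.png');b=cv2.imread('pics/side_crop.png')
print(a.shape,b.shape)
cv2.imwrite('pics/crops.png',cv2.resize(np.vstack([a,b]),(600,600)))"
```

```text
top hinge [[0.6762, -0.0117, 0.0503], [0.6735, -0.0118, 0.0528]]
top lid_hole [[0.5471, -0.0321, 0.1751], [0.5461, -0.034, 0.1762], [0.5457, -0.0324, 0.1752]]
top base_hole [[0.494, -0.0445, 0.0461], [0.495, -0.0408, 0.0442], [0.4986, -0.0435, 0.0421]]
top fixture [[0.5705, -0.0244, 0.0015], [0.5726, -0.0258, -0.0006], [0.5737, -0.023, -0.0001]]
top pin [[0.4653, 0.2489, 0.0083], [0.4652, 0.2477, 0.0097], [0.4689, 0.2478, 0.0094]]
top pinS [[0.4648, 0.2433, 0.0767], [0.4676, 0.2463, 0.0764]]
[214 239] [315 207]
side hinge [[0.675, -0.013, 0.0546], [0.6758, -0.0129, 0.0535], [0.6767, -0.0122, 0.0573]]
side lid_hole [[0.5419, -0.0321, 0.1726], [0.542, -0.0344, 0.1767], [0.5451, -0.0329, 0.1749]]
side base_hole [[0.4996, -0.0408, 0.0448], [0.4979, -0.0404, 0.047], [0.4955, -0.0426, 0.0477]]
side fixture [[0.574, -0.0242, 0.0016], [0.578, -0.025, 0.0006], [0.5756, -0.0259, 0.002]]
side pinS [[0.4672, 0.2557, 0.0673], [0.4644, 0.2552, 0.06], [0.4676, 0.2579, 0.0626]]
side pin [[0.4649, 0.2502, 0.0037], [0.4665, 0.248, 0.0054], [0.4689, 0.2493, 0.0038]]
[299 232] [291 153]
(400, 800, 3) (400, 800, 3)
```

Call:
play_rows(deltas=[[[-1, 0.54, -0.84, 0.2, 0, 0, 0], [-1, 0.54, -0.84, 0, 0, 0, 0], [-1, 0.54, -0.84, 0, 0, 0, 0], [-1, 0.54, -0.84, 0, 0, 0, 0], [-1, 0.54, -0.84, 0, 0, 0, 0]]], force=60)

```text
time: 4.3
eef_pos: [0.3226, 0.3373, 0.2395]
eef_rot: [[-0.921, 0.389, 0.0], [0.389, 0.921, 0.0], [-0.0, 0.0, -1.0]]
ft_force: [-1.2, 0.6, -0.2]
width: 0.0127
grip_force: 0.0
```

Call:
play_rows(deltas=[[[-1, 0.54, -0.84, 0, 0, 0, 0], [-1, 0.54, -0.84, 0, 0, 0, 0], [-1, 0.54, -0.84, 0, 0, 0, 0], [-1, 0.54, -0.84, 0, 0, 0, 0], [-1, 0.54, -0.84, 0, 0, 0, 0]]])

```text
time: 4.8
eef_pos: [0.4307, 0.1691, 0.2395]
eef_rot: [[-0.921, 0.389, 0.0], [0.389, 0.921, 0.0], [-0.0, 0.0, -1.0]]
ft_force: [-0.5, 0.2, 0.2]
width: -0.0004
grip_force: 0.0
```

Call:
play_rows(deltas=[[[-1, 0.54, -0.84, 0, 0, 0, 0], [-1, 0.54, -0.84, 0, 0, 0, 0], [-1, 0.54, -0.84, 0, 0, 0, 0], [-1, 0.54, -0.84, 0, 0, 0, 0], [-1, 0.54, -0.84, 0, 0, 0, 0]]])

```text
time: 5.3
eef_pos: [0.5388, 0.001, 0.2394]
eef_rot: [[-0.921, 0.389, 0.0], [0.389, 0.921, 0.0], [-0.0, 0.0, -1.0]]
ft_force: [0.9, 0.2, -0.6]
width: 0.0
grip_force: 0.0
```

Call:
play_rows(deltas=[[[-1, 0.75, -0.78, 0, 0, 0, 0], [-1, 0, 0, -0.5, 0, 0, 0], [-1, 0, 0, -0.5, 0, 0, 0], [-1, 0, 0, -0.4, 0, 0, 0], [-1, 0, 0, 0, 0, 0, 0]]])

```text
time: 5.8
eef_pos: [0.5672, -0.0285, 0.1813]
eef_rot: [[-0.921, 0.389, -0.004], [0.389, 0.921, 0.001], [0.004, -0.001, -1.0]]
ft_force: [-0.7, -0.3, -0.3]
width: -0.0002
grip_force: 0.0
```

Call:
play_rows(deltas=[[[-1, 0, 0, -0.15, 0, 0, 0], [-1, 0, 0, -0.15, 0, 0, 0], [-1, 0, 0, -0.15, 0, 0, 0], [-1, 0, 0, 0, 0, 0, 0]]])

```text
time: 6.2
eef_pos: [0.5678, -0.0285, 0.1647]
eef_rot: [[-0.921, 0.389, -0.001], [0.389, 0.921, 0.0], [0.001, -0.0, -1.0]]
ft_force: [-0.1, -0.2, 0.4]
width: -0.0003
grip_force: 0.0
```

Call:
play_rows(deltas=[[[-1, -0.18, -0.03, -0.22, 0, 0, 0], [-1, -0.18, -0.03, -0.22, 0, 0, 0], [-1, -0.16, -0.03, -0.26, 0, 0, 0], [-1, -0.16, -0.03, -0.26, 0, 0, 0], [-1, 0, 0, 0, 0, 0, 0]]])

```text
time: 6.7
eef_pos: [0.5399, -0.0333, 0.1262]
eef_rot: [[-0.921, 0.389, -0.002], [0.389, 0.921, 0.001], [0.002, -0.0, -1.0]]
ft_force: [-0.2, 0.3, 0.7]
width: 0.0001
grip_force: 0.0
```

Call:
play_rows(deltas=[[[-1, -0.12, -0.02, -0.28, 0, 0, 0], [-1, -0.12, -0.02, -0.28, 0, 0, 0], [-1, -0.08, -0.01, -0.3, 0, 0, 0], [-1, -0.08, -0.01, -0.3, 0, 0, 0], [-1, 0, 0, 0, 0, 0, 0]]])

```text
time: 7.2
eef_pos: [0.5246, -0.0357, 0.08]
eef_rot: [[-0.921, 0.389, -0.002], [0.389, 0.921, 0.0], [0.002, -0.0, -1.0]]
ft_force: [0.3, 0.8, -0.8]
width: -0.0003
grip_force: 0.0
```

```bash
python3 - <<'E'
from h import *
for c in ('side','top'):
    f=grab(c,c+'1.png')
    print(c,[(np.round(w(f,r['position']),3),round(r['score'],2)) for r in optics.spot_point(c,'lid_hole')][:2])
    print(c,[(np.round(w(f,r['position']),3),round(r['score'],2)) for r in optics.search_frame(c,'lid')][:2])
    if c=='side': cv2.imwrite('pics/side1c.png',cv2.resize(f['img'][80:230,200:400,::-1],None,fx=3,fy=3,interpolation=cv2.INTER_CUBIC))
print(manip.observe()['ft_force'])
E
```

```text
side [(array([ 0.497, -0.042,  0.075]), 0.93)]
side [(array([ 0.58 , -0.012,  0.066]), 0.91), (array([0.575, 0.022, 0.057]), 0.3)]
top [(array([ 0.501, -0.041,  0.076]), 0.56)]
top [(array([0.619, 0.011, 0.062]), 0.58)]
[-0.08524135  0.82425227  0.76180347]
```

View pics/side1c.png

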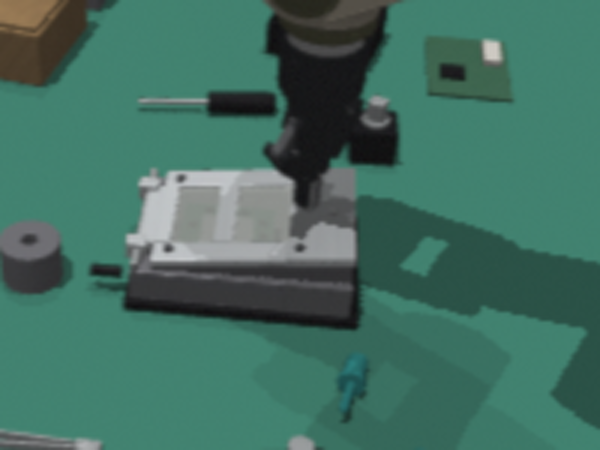

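The lid is following the fingers and is almost shut. I'll keep lowering it.

Call:
play_rows(deltas=[[[-1, -0.03, 0, -0.2, 0, 0, 0], [-1, -0.02, 0, -0.15, 0, 0, 0], [-1, 0, 0, 0, 0, 0, 0], [-1, 0, 0, 0, 0, 0, 0]]])

```text
time: 7.9
eef_pos: [0.5227, -0.0358, 0.0663]
eef_rot: [[-0.921, 0.389, -0.001], [0.389, 0.921, 0.0], [0.001, -0.0, -1.0]]
ft_force: [-0.8, 0.5, -0.3]
width: -0.0002
grip_force: 0.0
```

Call:
play_rows(deltas=[[[-1, 0, 0, -0.05, 0, 0, 0], [-1, 0, 0, 0, 0, 0, 0], [-1, 0, 0, 0, 0, 0, 0]]])

```text
time: 8.2
eef_pos: [0.5229, -0.0358, 0.0646]
eef_rot: [[-0.921, 0.389, 0.0], [0.389, 0.921, -0.0], [-0.0, 0.0, -1.0]]
ft_force: [0.5, 0.3, 0.1]
width: -0.0
grip_force: 0.0
```

Call:
play_rows(deltas=[[[-1, 0, 0, -0.05, 0, 0, 0], [-1, 0, 0, 0, 0, 0, 0], [-1, 0, 0, 0, 0, 0, 0]]])

```text
time: 8.5
eef_pos: [0.5229, -0.0358, 0.0626]
eef_rot: [[-0.921, 0.389, 0.0], [0.389, 0.921, -0.0], [-0.0, -0.0, -1.0]]
ft_force: [0.4, -0.1, 1.5]
width: 0.0002
grip_force: 0.3
```

Call:
play_rows(deltas=[[[-1, 0, 0, -0.05, 0, 0, 0], [-1, 0, 0, 0, 0, 0, 0], [-1, 0, 0, 0, 0, 0, 0]]])

```text
time: 8.8
eef_pos: [0.5228, -0.0358, 0.0605]
eef_rot: [[-0.921, 0.389, -0.0], [0.389, 0.921, -0.0], [0.0, -0.0, -1.0]]
ft_force: [-0.7, -2.3, 1.5]
width: 0.0005
grip_force: 0.7
```

Call:
play_rows(deltas=[[[-1, 0, 0, 0.5, 0, 0, 0], [-1, 0, 0, 1, 0, 0, 0], [-1, 0, 0, 1, 0, 0, 0], [0, -0.175, 0.9, 0, 0, 0, 0], [0, -0.175, 0.9, 0, 0, 0, 0]]])

```text
time: 9.3
eef_pos: [0.5091, 0.0366, 0.1615]
eef_rot: [[-0.92, 0.391, 0.002], [0.391, 0.92, -0.0], [-0.002, 0.001, -1.0]]
ft_force: [1.6, 0.9, -0.3]
width: 0.0282
grip_force: 0.0
```

Call:
play_rows(deltas=[[[0, -0.175, 0.9, 0, 0, 0, 0], [0, -0.175, 0.9, 0, 0, 0, 0], [0, -0.175, 0.9, 0, 0, 0, 0], [0, -0.175, 0.9, 0, 0, 0, 0], [0, -0.175, 0.9, 0, 0, 0, 0]]])

```text
time: 9.8
eef_pos: [0.4733, 0.2177, 0.1604]
eef_rot: [[-0.921, 0.389, -0.0], [0.389, 0.921, 0.0], [0.0, -0.0, -1.0]]
ft_force: [0.7, -0.7, 0.2]
width: 0.0427
grip_force: 0.0
```

```bash
python3 - <<'E'
from h import *
for c in ('side','top'):
  for i in range(4 if c=='side' else 5):
    f=grab(c)
    r=optics.spot_point(c,'lid_hole'); print(c,[(np.round(w(f,q['position']),4),round(q['score'],2)) for q in r][:1])
  if c=='side': cv2.imwrite('pics/side2c.png',cv2.resize(f['img'][100:220,220:340,::-1],None,fx=5,fy=5,interpolation=cv2.INTER_CUBIC))
  else: cv2.imwrite('pics/top2c.png',cv2.resize(f['img'][150:250,265:365,::-1],None,fx=6,fy=6,interpolation=cv2.INTER_CUBIC))
print(manip.observe()['eef_pos'])
E
```

```text
side []
side []
side [(array([ 0.6746, -0.0145,  0.0523]), 0.38)]
side []
top [(array([ 0.4993, -0.0406,  0.0678]), 0.87)]
top [(array([ 0.4996, -0.0407,  0.0648]), 0.68)]
top [(array([ 0.4998, -0.0417,  0.0635]), 0.56)]
top [(array([ 0.498 , -0.0388,  0.0652]), 0.96)]
top [(array([ 0.498 , -0.0392,  0.0669]), 0.64)]
[0.47387449 0.21617534 0.16053442]
```

View pics/top2c.png

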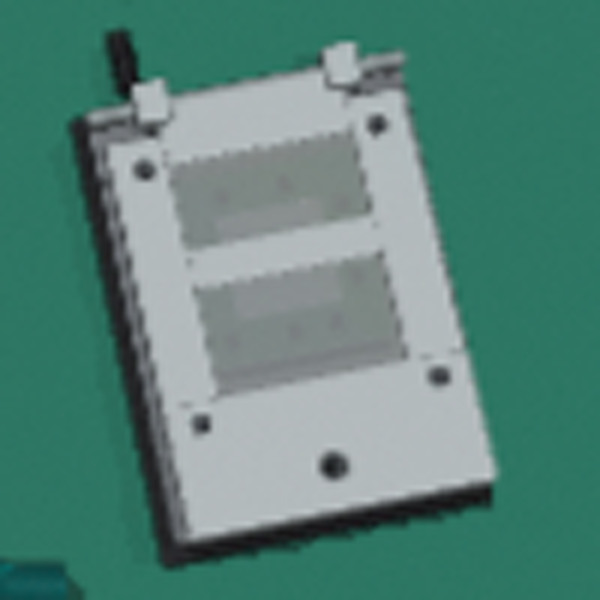

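View pics/side2c.png

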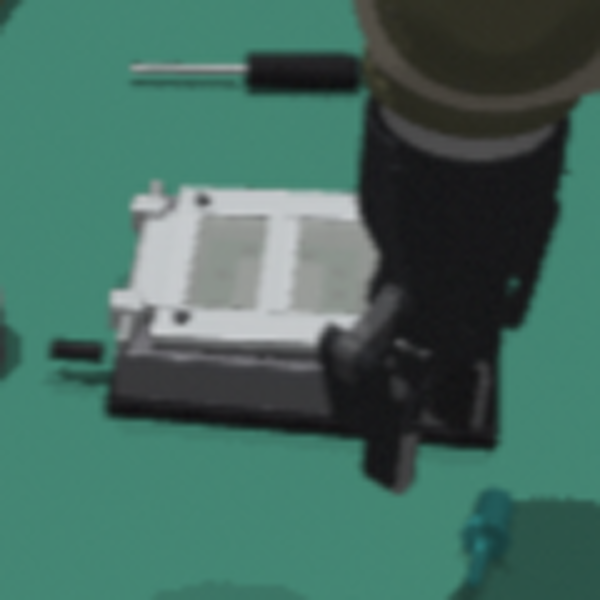

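The top crop shows the lid hole as a dark disc at about (334,466), which is (320.2,227.2) in the full frame. In the side view the arm hides the hole. I'll turn the hole into a position with subpixel accuracy and compare it with the pin.

```bash
cat >> h.py <<'E'
def hole(f,u,v,r=4):
    g=cv2.cvtColor(f['img'],cv2.COLOR_RGB2GRAY).astype(float)
    u0,v0=int(round(u)),int(round(v)); p=g[v0-r:v0+r+1,u0-r:u0+r+1]; b=np.median(np.r_[p[0],p[-1],p[:,0],p[:,-1]])
    wt=np.clip(b-p-8,0,None); Y,X=np.mgrid[v0-r:v0+r+1,u0-r:u0+r+1]
    return (X*wt).sum()/wt.sum(),(Y*wt).sum()/wt.sum(),p.astype(int)
E
python3 - <<'E'
from h import *
np.set_printoptions(linewidth=150)
f=grab('top'); u,v,p=hole(f,320.2,227.2); print(u,v); print(p)
for z in (.055,.0622): print(atz(f,u,v,z))
print(px(f,[.4665,.248,.075]))
E
```

```text
320.15839598997496 227.2140350877193
[[185 185 183 184 185 184 184 185 184]
 [184 183 184 185 184 184 184 184 184]
 [184 185 176 136 113 137 169 182 184]
 [184 184 135  74  54  69 114 173 184]
 [184 185 109  45  38  63  80 160 182]
 [184 183 114  47  38  66  83 158 182]
 [184 184 167 111  76 100 145 175 184]
 [184 184 183 175 166 171 180 183 184]
 [184 184 184 185 183 183 184 184 185]]
[ 0.49646335 -0.0430679   0.055     ]
[ 0.49618389 -0.04183762  0.0622    ]
[212.3 239.5]
```

Call:
play_rows(deltas=[[[0, -0.18, 0.8, -0.5, 0, 0, 0], [0, 0, 0, -0.5, 0, 0, 0], [0, 0, 0, -0.5, 0, 0, 0], [0, 0, 0, 0, 0, 0, 0], [0, 0, 0, 0, 0, 0, 0]]])

```text
time: 11.25
eef_pos: [0.4669, 0.2482, 0.101]
eef_rot: [[-0.921, 0.389, 0.0], [0.389, 0.921, 0.0], [-0.0, 0.0, -1.0]]
ft_force: [-0.7, 0.3, 0.3]
width: 0.0429
grip_force: 0.0
```

View pics/crops.png

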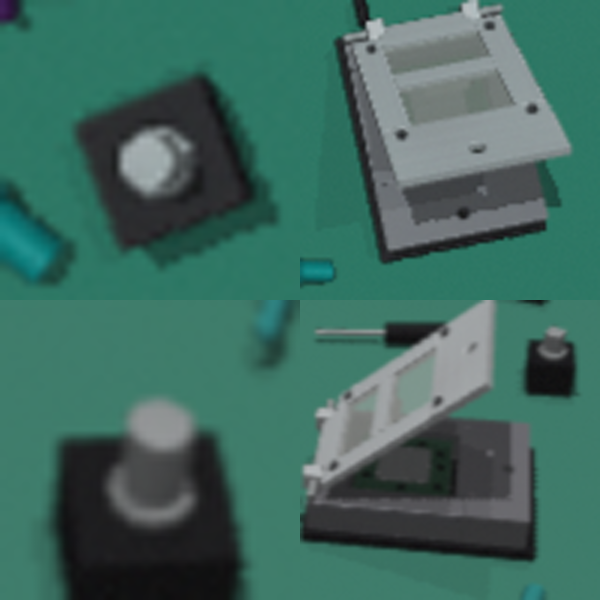

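The head's top disc sits at about (213.1,239.8) in the top view and (299.8,228.2) in the side view. I'll triangulate it.

```bash
python3 - <<'E'
from h import *
f=grab('top');print(atz(f,213.1,239.8,.075)); f=grab('side'); print(atz(f,299.8,228.2,.075)); print(manip.observe()['eef_pos'])
E
```

```text
[0.4657331  0.24578559 0.075     ]
[0.46656695 0.24554328 0.075     ]
[0.46726639 0.24826843 0.10161378]
```

Call:
play_rows(deltas=[[[0, -0.03, -0.05, -0.4, 0, 0, 0], [0, 0, 0, -0.4, 0, 0, 0], [0, 0, 0, -0.3, 0, 0, 0], [0, 0, 0, -0.2, 0, 0, 0], [0, 0, 0, 0, 0, 0, 0]]])

```text
time: 11.85
eef_pos: [0.4653, 0.2461, 0.0481]
eef_rot: [[-0.921, 0.389, -0.001], [0.389, 0.921, -0.0], [0.001, -0.001, -1.0]]
ft_force: [0.3, -0.2, 0.2]
width: 0.0428
grip_force: 0.0
```

Call:
play_rows(deltas=[[[-1, 0, 0, 0, 0, 0, 0], [-1, 0, 0, 0, 0, 0, 0], [-1, 0, 0, 0, 0, 0, 0], [-1, 0, 0, 0, 0, 0, 0], [-1, 0, 0, 0, 0, 0, 0]]], force=60)

```text
time: 12.35
eef_pos: [0.4659, 0.2463, 0.0493]
eef_rot: [[-0.921, 0.389, 0.002], [0.389, 0.921, 0.0], [-0.001, 0.001, -1.0]]
ft_force: [-0.9, -0.7, 6.5]
width: 0.0185
grip_force: 58.6
```

Call:
play_rows(deltas=[[[-1, 0, 0, 0.3, 0, 0, 0], [-1, 0, 0, 0.5, 0, 0, 0], [-1, 0, 0, 0.7, 0, 0, 0], [-1, 0, 0, 0.7, 0, 0, 0], [-1, 0, 0, 0.5, 0, 0, 0]]])

```text
time: 12.85
eef_pos: [0.4656, 0.2463, 0.159]
eef_rot: [[-0.921, 0.389, 0.002], [0.389, 0.921, 0.001], [-0.002, 0.001, -1.0]]
ft_force: [0.4, 1.0, -1.8]
width: 0.0184
grip_force: 58.6
```

```bash
python3 - <<'E'
from h import *
s=manip.observe(); print(s['eef_pos'],s['width'],s['grip_force'])
f=grab('side'); p=px(f,s['eef_pos']-[0,0,.02]).astype(int); print(p)
a=cv2.resize(f['img'][p[1]-30:p[1]+30,p[0]-30:p[0]+30,::-1],(400,400),interpolation=cv2.INTER_CUBIC)
f=grab('top'); p=px(f,s['eef_pos']-[0,0,.02]).astype(int); print(p)
b=cv2.resize(f['img'][p[1]-30:p[1]+30,p[0]-30:p[0]+30,::-1],(400,400),interpolation=cv2.INTER_CUBIC)
cv2.imwrite('pics/held.png',np.hstack([a,b]))
E
```

```text
[0.46564928 0.24629884 0.15903096] 0.01843264908667537 58.577871322631836
[303 208]
[209 239]
```

View pics/held.png

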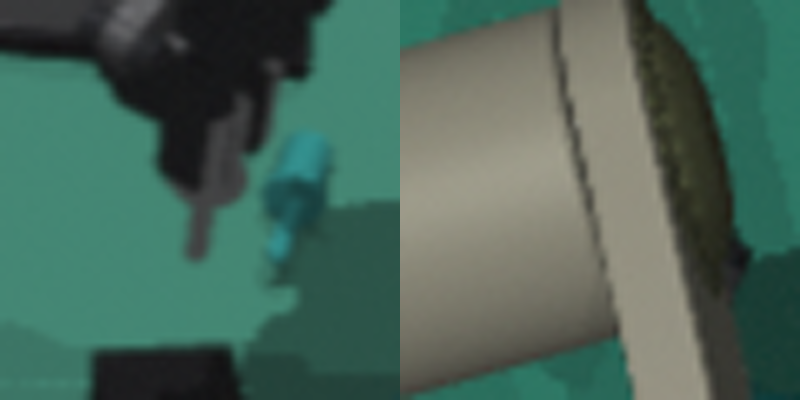

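```bash
python3 - <<'E'
from h import *
f=grab('side'); s=manip.observe(); e=s['eef_pos']
for dz in (0,-.004,-.009,-.045): print(dz,px(f,e+[0,0,dz]))
g=f['img']; print('crop->full', [ (273+x/6.667-.5+.07,178+y/6.667-.43) for x,y in ((215,185),(197,258))])
# width-wise centre of the shank by rows
gg=cv2.cvtColor(g,cv2.COLOR_RGB2LAB).astype(int)
for v in range(203,220): print(v, gg[v,294:316,1].tolist())
E
```

```text
0 [303.9 202.8]
-0.004 [303.7 204.1]
-0.009 [303.4 205.8]
-0.045 [301.7 217.3]
crop->full [(304.81838758062094, 205.3186125693715), (302.1185225738713, 216.26806509674515)]
203 [102, 107, 114, 122, 128, 128, 128, 128, 128, 127, 127, 127, 128, 128, 126, 116, 106, 102, 103, 104, 105, 103]
204 [102, 103, 106, 113, 123, 128, 128, 128, 127, 127, 127, 127, 128, 128, 126, 116, 106, 102, 103, 104, 105, 105]
205 [102, 102, 103, 107, 118, 126, 128, 128, 127, 129, 127, 129, 129, 129, 126, 113, 105, 102, 104, 107, 109, 110]
206 [102, 102, 102, 104, 112, 124, 127, 129, 129, 128, 127, 128, 127, 127, 123, 110, 103, 103, 107, 110, 111, 111]
207 [102, 102, 102, 102, 106, 113, 121, 126, 127, 127, 127, 128, 127, 125, 117, 106, 102, 104, 107, 111, 111, 111]
208 [103, 102, 102, 102, 102, 104, 109, 120, 127, 127, 127, 123, 119, 114, 107, 103, 102, 103, 106, 110, 111, 111]
209 [102, 103, 102, 102, 102, 102, 106, 116, 126, 127, 121, 109, 105, 104, 102, 102, 102, 102, 106, 110, 112, 111]
210 [102, 102, 102, 102, 102, 102, 107, 119, 127, 126, 114, 105, 102, 102, 102, 102, 102, 103, 105, 110, 111, 110]
211 [10
[... 327 characters left out ...]
 102, 103]
214 [103, 102, 102, 102, 102, 103, 112, 125, 127, 120, 107, 103, 102, 102, 102, 102, 102, 102, 102, 102, 101, 103]
215 [103, 103, 102, 103, 102, 104, 114, 125, 126, 117, 106, 102, 102, 102, 102, 102, 102, 102, 104, 103, 102, 103]
216 [103, 102, 102, 103, 102, 103, 108, 118, 121, 112, 104, 102, 102, 102, 102, 102, 102, 102, 104, 106, 105, 107]
217 [102, 102, 102, 102, 102, 102, 103, 106, 106, 103, 102, 102, 102, 102, 102, 102, 102, 102, 104, 106, 109, 112]
218 [102, 102, 102, 102, 102, 102, 102, 102, 102, 102, 102, 102, 102, 102, 102, 102, 102, 103, 104, 105, 109, 112]
219 [103, 102, 102, 102, 102, 102, 102, 102, 102, 102, 102, 102, 102, 102, 102, 102, 102, 104, 104, 106, 109, 112]
```

The pin is held upright, with its tip about 44 mm below the TCP. I'll move it over the hole.

Call:
play_rows(deltas=[[[-1, 0.1, -0.9, 0, 0, 0, 0], [-1, 0.1, -0.9, 0, 0, 0, 0], [-1, 0.1, -0.9, 0, 0, 0, 0], [-1, 0.1, -0.9, 0, 0, 0, 0], [-1, 0.1, -0.9, 0, 0, 0, 0]]])

```text
time: 13.5
eef_pos: [0.4848, 0.0649, 0.1554]
eef_rot: [[-0.921, 0.389, -0.002], [0.389, 0.921, 0.0], [0.002, -0.001, -1.0]]
ft_force: [0.8, -0.5, -0.5]
width: 0.018
grip_force: 58.7
```

Call:
play_rows(deltas=[[[-1, 0.1, -0.9, 0, 0, 0, 0], [-1, 0.1, -0.9, 0, 0, 0, 0], [-1, 0.07, -0.9, 0, 0, 0, 0], [-1, 0, 0, -0.5, 0, 0, 0], [-1, 0, 0, 0, 0, 0, 0]]])

```text
time: 14.0
eef_pos: [0.4946, -0.0421, 0.1338]
eef_rot: [[-0.92, 0.391, -0.006], [0.391, 0.92, 0.002], [0.006, -0.0, -1.0]]
ft_force: [-0.6, 0.9, 0.0]
width: 0.0181
grip_force: 58.8
```

```bash
python3 - <<'E'
from h import *
s=manip.observe(); e=s['eef_pos']; print(e,s['width'])
for i in range(2):
    f=grab('side'); print([(np.round(w(f,r['position']),4),round(r['score'],2)) for r in optics.spot_point('side','lid_hole')][:1],[(np.round(w(f,r['position']),4),round(r['score'],2)) for r in optics.spot_point('side','pin_tip')][:2])
p=px(f,[.4964,-.0415,.08]).astype(int); print(p,px(f,[.4964,-.0415,.0622]),px(f,e-[0,0,.044]))
cv2.imwrite('pics/over.png',cv2.resize(f['img'][p[1]-25:p[1]+25,p[0]-25:p[0]+25,::-1],(500,500),interpolation=cv2.INTER_CUBIC))
E
```

```text
[ 0.4946134  -0.04211617  0.13377268] 0.0181177598413816
[(array([ 0.4953, -0.045 ,  0.0629]), 0.81)] [(array([0.4742, 0.347 , 0.0174]), 0.72), (array([0.4441, 0.1485, 0.0166]), 0.68)]
[(array([ 0.4969, -0.0441,  0.0648]), 0.77)] [(array([0.4692, 0.346 , 0.0181]), 0.77), (array([0.5395, 0.2704, 0.0169]), 0.71)]
[311 149] [310.9 154.5] [312.7 146.6]
```

View pics/over.png

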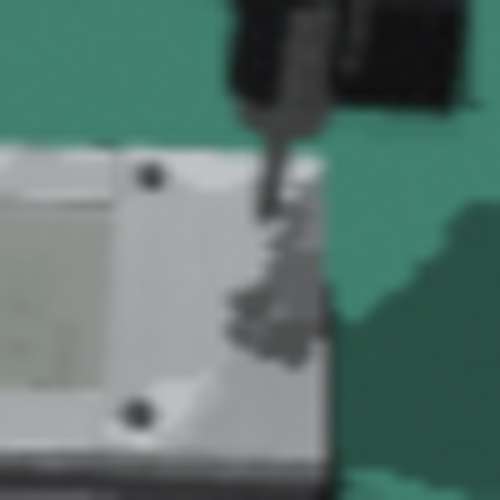

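```bash
python3 - <<'E'
from h import *
s=manip.observe(); print(s['eef_pos'])
f=grab('side'); g=cv2.cvtColor(f['img'],cv2.COLOR_RGB2GRAY)
print('u',list(range(305,321)))
for v in range(138,164): print(v,g[v,305:321].tolist())
E
```

```text
[ 0.49641946 -0.04121935  0.13698869]
u [305, 306, 307, 308, 309, 310, 311, 312, 313, 314, 315, 316, 317, 318, 319, 320]
138 [122, 120, 118, 117, 116, 116, 106, 83, 66, 74, 96, 108, 109, 108, 107, 107]
139 [183, 182, 174, 167, 165, 163, 145, 103, 72, 96, 132, 146, 138, 119, 108, 107]
140 [193, 193, 192, 190, 189, 185, 156, 102, 77, 128, 169, 182, 170, 137, 110, 107]
141 [192, 193, 193, 192, 190, 187, 147, 90, 77, 134, 173, 181, 156, 122, 109, 107]
142 [183, 190, 189, 181, 174, 169, 133, 83, 81, 147, 155, 137, 125, 114, 108, 107]
143 [171, 173, 172, 170, 168, 164, 125, 74, 81, 145, 148, 123, 118, 113, 108, 107]
144 [168, 168, 168, 168, 168, 163, 124, 75, 82, 107, 108, 111, 118, 114, 108, 107]
145 [167, 168, 167, 168, 168, 163, 127, 84, 99, 104, 98, 109, 117, 114, 109, 107]
146 [167, 167, 167, 167, 168, 165, 149, 127, 136, 124, 100, 108, 118, 114, 108, 107]
147 [168, 167, 167, 168, 167, 166, 164, 156, 132, 105, 98, 109, 118, 114, 108, 107]
148 [167, 167, 166, 168, 168, 167, 165, 142, 110, 98, 105, 114, 117, 113, 108, 107]
149 [167, 166, 166, 167, 167, 167, 166, 156, 124, 99, 97, 99, 10
[... 414 characters left out ...]
5, 165, 165, 157, 122, 88, 81, 92, 106, 102, 94, 92, 92, 69, 68, 93]
156 [165, 165, 162, 137, 104, 92, 96, 99, 93, 85, 82, 82, 81, 62, 59, 73]
157 [165, 165, 163, 135, 97, 85, 93, 91, 82, 79, 79, 80, 84, 65, 57, 67]
158 [164, 164, 164, 157, 126, 102, 92, 83, 79, 80, 79, 85, 117, 99, 64, 67]
159 [164, 164, 165, 163, 152, 142, 118, 93, 89, 85, 81, 91, 125, 105, 65, 66]
160 [165, 165, 165, 158, 152, 151, 146, 142, 140, 117, 98, 124, 143, 107, 65, 67]
161 [169, 175, 166, 155, 152, 152, 151, 151, 151, 147, 144, 147, 147, 108, 65, 68]
162 [184, 175, 166, 157, 153, 153, 153, 151, 151, 152, 152, 151, 147, 108, 65, 67]
163 [179, 168, 164, 158, 153, 153, 153, 152, 152, 152, 152, 151, 148, 109, 65, 67]
```

Settled at TCP (0.4964, -0.0412). The hole shows at about (310.8,154.6) in the side view, which matches the top-view estimate. Now descending.

Call:
play_rows(deltas=[[[-1, 0, 0, -0.3, 0, 0, 0], [-1, 0, 0, -0.3, 0, 0, 0], [-1, 0, 0, 0, 0, 0, 0], [-1, 0, 0, 0, 0, 0, 0]]])

```text
time: 14.75
eef_pos: [0.4964, -0.0416, 0.113]
eef_rot: [[-0.921, 0.389, 0.0], [0.389, 0.921, -0.0], [-0.0, 0.0, -1.0]]
ft_force: [0.3, -1.1, -0.3]
width: 0.0181
grip_force: 58.8
```

Call:
play_rows(deltas=[[[-1, 0, 0, -0.1, 0, 0, 0], [-1, 0, 0, -0.1, 0, 0, 0], [-1, 0, 0, -0.1, 0, 0, 0], [-1, 0, 0, 0, 0, 0, 0], [-1, 0, 0, 0, 0, 0, 0]]])

```text
time: 15.25
eef_pos: [0.4963, -0.0418, 0.1005]
eef_rot: [[-0.921, 0.389, -0.0], [0.389, 0.921, 0.0], [0.0, -0.0, -1.0]]
ft_force: [-0.9, 0.4, -1.0]
width: 0.0176
grip_force: 58.8
```

Call:
play_rows(deltas=[[[-1, 0, 0, -0.1, 0, 0, 0], [-1, 0, 0, -0.1, 0, 0, 0], [-1, 0, 0, 0, 0, 0, 0], [-1, 0, 0, 0, 0, 0, 0]]])

```text
time: 15.65
eef_pos: [0.4962, -0.0418, 0.0924]
eef_rot: [[-0.921, 0.389, -0.0], [0.389, 0.921, 0.0], [0.0, -0.0, -1.0]]
ft_force: [0.5, 0.0, -0.1]
width: 0.0179
grip_force: 58.8
```

Call:
play_rows(deltas=[[[-1, 0, 0, -0.1, 0, 0, 0], [-1, 0, 0, -0.1, 0, 0, 0], [-1, 0, 0, 0, 0, 0, 0], [-1, 0, 0, 0, 0, 0, 0]]])

```text
time: 16.05
eef_pos: [0.4962, -0.0418, 0.0844]
eef_rot: [[-0.921, 0.389, -0.0], [0.389, 0.921, 0.0], [0.0, -0.0, -1.0]]
ft_force: [-0.6, 0.2, -0.3]
width: 0.018
grip_force: 58.8
```

Call:
play_rows(deltas=[[[-1, 0, 0, -0.1, 0, 0, 0], [-1, 0, 0, -0.1, 0, 0, 0], [-1, 0, 0, 0, 0, 0, 0], [-1, 0, 0, 0, 0, 0, 0]]])

```text
time: 16.45
eef_pos: [0.4962, -0.0418, 0.0764]
eef_rot: [[-0.921, 0.389, -0.0], [0.389, 0.921, 0.0], [0.0, -0.0, -1.0]]
ft_force: [-0.1, -0.2, -0.7]
width: 0.018
grip_force: 58.8
```

Call:
play_rows(deltas=[[[-1, 0, 0, -0.1, 0, 0, 0], [-1, 0, 0, -0.06, 0, 0, 0], [-1, 0, 0, 0, 0, 0, 0], [-1, 0, 0, 0, 0, 0, 0]]])

```text
time: 16.85
eef_pos: [0.4964, -0.0418, 0.0701]
eef_rot: [[-0.921, 0.389, 0.0], [0.389, 0.921, -0.0], [-0.0, -0.0, -1.0]]
ft_force: [-0.4, 0.2, -0.6]
width: 0.018
grip_force: 58.8
```

Call:
play_rows(deltas=[[[-1, 0, 0, -0.05, 0, 0, 0], [-1, 0, 0, -0.05, 0, 0, 0], [-1, 0, 0, 0, 0, 0, 0], [-1, 0, 0, 0, 0, 0, 0]]])

```text
time: 17.25
eef_pos: [0.4962, -0.0418, 0.0661]
eef_rot: [[-0.921, 0.389, -0.0], [0.389, 0.921, -0.0], [0.0, -0.0, -1.0]]
ft_force: [-1.6, -0.3, 1.6]
width: 0.0181
grip_force: 58.9
```

Call:
play_rows(deltas=[[[-1, 0, 0, -0.05, 0, 0, 0], [-1, 0, 0, 0, 0, 0, 0], [-1, 0, 0, 0, 0, 0, 0]]])

```text
time: 17.55
eef_pos: [0.4962, -0.0418, 0.0643]
eef_rot: [[-0.921, 0.389, 0.0], [0.389, 0.921, -0.0], [-0.0, -0.0, -1.0]]
ft_force: [-2.2, -1.0, 5.7]
width: 0.018
grip_force: 59.8
```

Call:
play_rows(deltas=[[[-1, 0, 0, -0.02, 0, 0, 0], [-1, 0, 0, 0, 0, 0, 0], [-1, 0, 0, 0, 0, 0, 0]]])

```text
time: 17.85
eef_pos: [0.4962, -0.0419, 0.0642]
eef_rot: [[-0.921, 0.389, 0.001], [0.389, 0.921, -0.0], [-0.001, -0.0, -1.0]]
ft_force: [-5.0, -0.9, 14.1]
width: 0.018
grip_force: 60.4
```

```bash
python3 - <<'E'
from h import *
F=[];
for i in range(4): grab('side'); s=manip.observe(); F.append(s['ft_force'])
print(np.mean(F,0),s['eef_pos'])
E
```

```text
[-4.75974297 -0.62741924 14.36164135] [ 0.49625071 -0.04185633  0.06418887]
```

Call:
play_rows(deltas=[[[-1, -0.005, 0, 0.005, 0, 0, 0], [-1, 0, 0, 0, 0, 0, 0], [-1, 0, 0, 0, 0, 0, 0]]])

```text
time: 18.35
eef_pos: [0.4962, -0.0418, 0.0642]
eef_rot: [[-0.921, 0.389, 0.001], [0.389, 0.921, -0.0], [-0.001, -0.0, -1.0]]
ft_force: [-2.9, -0.9, 12.6]
width: 0.0182
grip_force: 60.2
```

```bash
python3 - <<'E'
from h import *
F=[]
for i in range(3): f=grab('side'); s=manip.observe(); F.append(s['ft_force'])
print(np.mean(F,0),s['eef_pos'],s['grip_force'],s['time'])
cv2.imwrite('pics/end.png',cv2.resize(f['img'][110:190,240:340,::-1],None,fx=6,fy=6,interpolation=cv2.INTER_CUBIC))
E
```

```text
[-2.90849714 -0.98684483 11.51122763] [ 0.49622141 -0.04184094  0.06424324] 60.23313045501709 18.5
```

View pics/end.png

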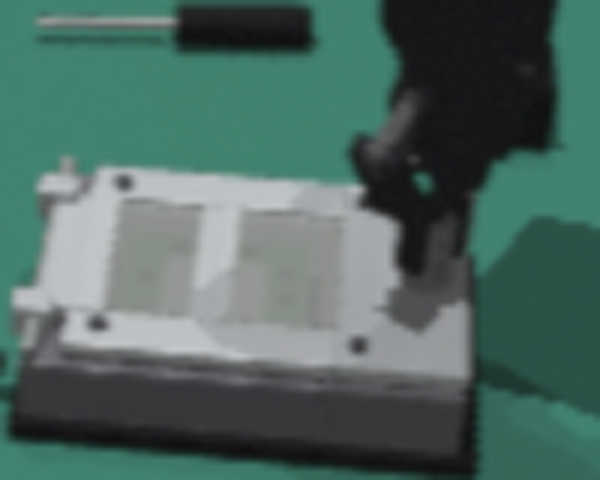

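The picture shows the lid flat on the base, with the gripper holding the pin down at about (430,265). The push is about 11.5 N. Handing in.

```bash
python3 -c "
from rig import manip; print(manip.finish_job())"
```

```text
the job is handed in; nothing more can be done
None
```

The job is handed in, but no verdict came back: by my readings the lid was lowered gently and is shut, with the round-headed pin held upright in the base hole, tip about 26 mm down, and pressed with about 11.5 N at 18.5 s.

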